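# Reset the contact blade tension of an opened pressure switch

### The job

The contact blade of the opened pressure switch has gone slack. Press the pad at its free tip down to the lower stop to feel how stiff it is, tighten the paddle-headed tension screw until the tip takes 8 N just as it reaches the stop, and press it to the stop once more to prove the setting before you let go. Never put 20 N or more on the blade, and do not disturb the loose tools and fittings lying about.

Things in the scene. Friction and masses are not known exactly. Their poses are not given: they have to be found in the camera images.
- switch_base: opened pressure switch, bolted down: grey cast tray 196 x 86 mm (250 mm over its bolted ears), walls 22 mm high. Origin: centre of its underside, on the worktop. x runs along the contact blade from its clamped heel to its free tip, z up. On its centre line: tension screw at x = -54 mm, clamp edge -10, upper contact +50, tip pad and lower stop +80. A brass pipe connection juts out on its +y side
- tip_pad (a point): press here, straight down: centre of the top of the domed round metal pad, 15 mm wide, on the blade's free tip, 50 mm above the worktop (fixed point of the switch, axes as the switch's; the pad of a tight blade rests up to 2 mm lower). Within 1 mm the blade leaves its upper contact; then force grows by about 0.28 N per mm of travel down to the lower stop
- screw_grip (a point): centre of the tension screw's upright steel paddle head: 30 mm long (point x), 9 mm thick (point y; grip across this), 23 mm tall; centre 70 mm, top 82 mm, underside 59 mm above the worktop; collar of 17 mm diameter under it, top 55 mm. Clockwise from above tightens: each radian adds about 3.7 N to the tip's force at the stop. Needs 0.25 to 1.4 rad; takes about 0.25 N m and stays where it is left
- blade_carrier: rocking steel carrier with the spring blade clamped in it; origin at the clamp edge, 46 mm above the worktop, x along the blade. It carries the blade (15 mm wide, 90 mm from clamp edge to pad centre, 100 mm to its end). How slack the blade is differs every time (3 to 7.2 N at the stop) and cannot be seen. Its front tilts up by 0.14 rad per rad of the screw
- upper_contact: brass bracket at the blade's +y side whose arm reaches over the blade 30 mm short of the tip pad; arm top 60 mm above the worktop. The released blade rests up against its rivet. Origin at the origin of the switch
- lower_stop: brass post with a white rubber head under the tip pad; origin as the switch's. The blade meets it when the top of the pad is 41.5 mm (within 0.5 mm) above the worktop; the force at this landing is the one to set. Pressed further, the force climbs steeply, by several N per mm
- driver_flat: loose flat screwdriver, 174 mm long, lying on the robot's side of the switch
- feeler_gauge: loose closed feeler gauge set, 100 mm long, lying on the far side of the switch near its heel
- union_2: loose pipe union, 44 mm tall, standing beyond the tip end of the switch
- gland: loose cable gland, 45 mm tall, standing on the robot's side of the switch near the tip end
- pressure_sensor: loose pressure transmitter, 148 mm long, lying behind and to the left of the switch

How it is judged:
By the outcome, as a careful person would: the job done as asked, in the order asked, and still so for the second after the job is handed in, with the robot touching nothing.
It also fails if it takes over 64 s, if anything falls off the work surface, if the arm or the gripper's body presses on something with over 40 N, if the wrist force passes 120 N, or if a joint passes its speed limit or range.

### The arm

A 6-joint arm with a two-finger parallel gripper is mounted at the origin on a cart in front of the work surface, level with it; the furniture and walls round the work are solid. World frame = base frame: x ahead of the robot, y to its left, z up, the work surface at z = 0. Lengths are in m, angles in rad, forces in N, time in s.
With the tool pointing down it reaches from about 0.275 to 0.85 m from the base axis. Payload 19 kg.
Tool frame: the origin (TCP) lies at the very end of the fingers, on their centre line; the grasp point (between the pads) lies ctrl.grasp_offset behind it (ctrl.grasp_offset is the distance from the TCP to the grasp point, in m); z points along the fingers, x is the direction in which the jaws open and shut, and the axes are right-handed (so a half turn about z gives the same grasp; the last joint's range is limited). The gripper opens to 85 mm and grips with 20 to 120 N. Pads are 22 mm wide; open, the fingers measure 114 mm over their backs; the gripper's body (76 mm by 85 mm) begins 54 mm behind the grasp point. The pads swing forward as they close: fully open they stand 13 mm farther back than shut.
Start: joints at [1.182, 0.15, 1.437, -0, 1.554, -0.134], TCP at [0.145, 0.556, 0.231] pointing down, gripper open.
Joint ranges: [-2.8, 2.8], [-0.68, 2.1], [0.12, 2.68], [-1.39, 4.53], [0.16, 2.79], [-2.81, 2.81]. Speed limits (rad/s): [1.89, 1.89, 2.22, 3.01, 3.01, 3.01].

### API

Orientations are given as a unit quaternion [x, y, z, w].
In Python, from station import status, eyes, ticket, ctrl gives the robot as it stands. The module is installed in compiled form; this text tells all that it offers.
- The arm moves only by the tool carry_out, never from a script. Its argument "series" is a list of rows, each an object of numbers: "hand": the finger opening in cm, from 0 to 8.54; "dx", "dy", "dz": the shift along the tool's x, y, z in cm; "turn": the turn about the tool's z in rad. In form: [{"hand": .., "dx": .., "dy": .., "dz": .., "turn": ..}, ...]. A call has exactly 8 rows; each row is the pose to reach, as a shift and turn from the pose commanded when the call began, along the tool's axes at that moment; what a row does not reach only later rows make up. A row lasts 1/8 s, in which the tool goes at most 62.5 mm and 10.7 degrees, less where a joint would pass 70% of its speed; a pose out of reach is approached as far as the arm can. A call with a gripper value outside its range is refused whole. The fingers move at their own pace and stop on an object; "force" is the grip in N (left out, the last holds). Time passes only in rows, so rows that repeat a pose let the fingers close, or fill a call up. It gives the time, the measured TCP pose, the force and the opening at its end, in the units of the state.
- status.get_state(): the state, without advancing time (a new reading comes with each control period).
- eyes.read_camera(name): name is "scene" or "top"; returns a dict with "color" (384x512x3 uint8, red, green, blue), "fx", "fy", "cx", "cy" (pixels), "dist" ([k1, k2, p1, p2, k3] as OpenCV has them; the pictures are not rectified), "rvec" (rotation vector, rad) and "tvec" (3), from world to camera coordinates, as OpenCV has them. Camera axes: x right, y down, z forward; pixel columns grow to the right and rows downward; lengths in m; the calibration is good to about 2 mm. A picture is of the moment at which its call begins. There is no depth.
- ticket.sign_off(): hands the job in, once; it reports no verdict.
The state is a dict: "time_s": time; "joints": joint angles; "joint_velocities": joint speeds; "effort": joint torques, N m; "eef_pos": TCP position; "ee_rot": TCP orientation; "force": force on the tool from outside, world axes, zero at the start; "moment": the same for the moment, N m; "finger_gap": opening from 0.0 (shut) to 1.0 (fully open).
Only numpy, scipy, OpenCV 4.12 (cv2) and the standard library are available. Lean on these libraries where they do the work, as an engineer would, in place of code of your own. Each camera call takes 0.05 s, during which the arm holds its last target.

## Working session

There is one attempt and no reset: what is moved stays moved. The work goes in short steps, Python scripts to look and compute and a tool call to move; the robot and the scene stay as the last step left them, time stands still between calls to the robot, and variables do not carry over. Pictures are saved under pics/ and viewed, and the job is handed in when it is done.

Besides the shell and the picture viewer there is one more tool, called after "Emit:" as a command line: name --argument value ..., lists and objects as JSON in quotes. carry_out: Moves the arm, as the interface text tells. Its arguments: {"type":"object","properties":{"series":{"type":"array","items":{"type":"object","properties":{"hand":{"type":"number"},"dx":{"type":"number"},"dy":{"type":"number"},"dz":{"type":"number"},"turn":{"type":"number"}}}},"force":{"type":"number"}},"required":["series"]}

```bash
mkdir -p pics; python3 - <<'E'
from station import status, eyes, ctrl
import cv2
print(status.get_state()); print(ctrl.grasp_offset)
for n in("scene","top"):
    c=eyes.read_camera(n); cv2.imwrite(f"pics/{n}0.png",c["color"][:,:,::-1])
    print(n,{k:v for k,v in c.items() if k!="color"})
E
```

```text
{'time_s': 0.0, 'joints': array([ 1.18201372e+00,  1.51000177e-01,  1.43802910e+00, -1.45845855e-07,
        1.55382656e+00, -1.34018024e-01]), 'joint_velocities': array([ 0.00054894,  0.00171482,  0.00069304, -0.00025791,  0.00050532,
       -0.00101064]), 'effort': array([ 2.45761810e-03, -7.13060045e+01, -5.70881331e+01,  2.80816224e-06,
        8.70420918e-03,  5.80692631e-05]), 'eef_pos': array([0.14484192, 0.55619505, 0.23066836]), 'ee_rot': array([ 7.91207018e-01,  6.11548081e-01, -5.46812637e-04,  3.16077659e-04]), 'force': array([ 0.15303366, -0.31826633, -0.7790418 ]), 'moment': array([-0.00373403,  0.04304734, -0.00015391]), 'finger_gap': 1.0017211386276517}
0.0187
scene {'fx': 397.88200056284643, 'fy': 397.88200056284643, 'cx': 258.18477343657884, 'cy': 192.05464840254925, 'dist': array([0.04233683, 0.        , 0.        , 0.        , 0.        ]), 'rvec': array([ 2.06168207, -0.99325555,  0.51089018]), 'tvec': array([-0.35791342,  0.32505981,  0.55891229])}
top {'fx': 359.0703333903833, 'fy': 359.0703333903833, 'cx': 256.67349762188286, 'cy': 190.1176766762313, 'dist': array([-0.07028554,  0.        ,  0.        ,  0.        ,  0.        ]), 'rvec': array([ 2.08570642, -2.13535063,  0.18093527]), 'tvec': array([0.02210764, 0.57079444, 0.80970332])}
```

View pics/scene0.png

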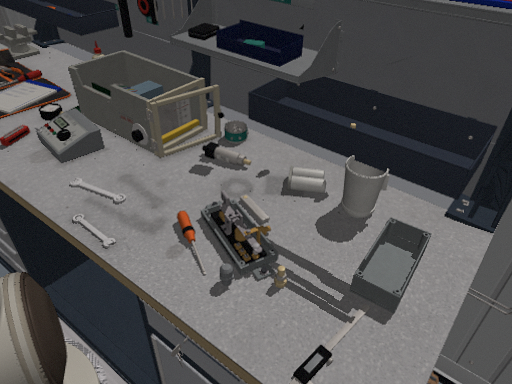

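View pics/top0.png

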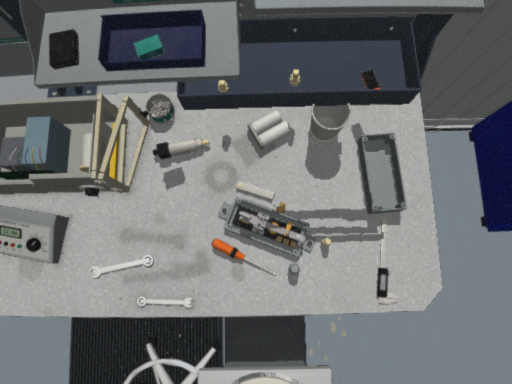

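```bash
cat > h.py <<'E'
import numpy as np, cv2
from station import status, eyes, ctrl
def K(c): return np.array([[c["fx"],0,c["cx"]],[0,c["fy"],c["cy"]],[0,0,1.]])
def proj(c,P): return cv2.projectPoints(np.array(P,float).reshape(-1,1,3),c["rvec"],c["tvec"],K(c),c["dist"])[0].reshape(-1,2)
def ray(c,uv):
    R=cv2.Rodrigues(c["rvec"])[0]; n=cv2.undistortPoints(np.array(uv,float).reshape(-1,1,2),K(c),c["dist"]).reshape(-1,2)
    return -R.T@c["tvec"], np.c_[n,np.ones(len(n))]@R
def plane(c,uv,z):
    o,d=ray(c,uv); z=np.broadcast_to(z,len(d)); return o+d*((z-o[2])/d[:,2])[:,None]
def tri(c1,u1,c2,u2):
    o1,d1=ray(c1,[u1]);o2,d2=ray(c2,[u2]);d1=d1[0];d2=d2[0]
    s=np.linalg.lstsq(np.c_[d1,-d2],o2-o1,rcond=None)[0]
    a=o1+s[0]*d1;b=o2+s[1]*d2
    return (a+b)/2,np.linalg.norm(a-b)
def crop(c,x0,y0,x1,y1,s,fn): cv2.imwrite(fn,cv2.resize(c["color"][y0:y1,x0:x1,::-1],None,fx=s,fy=s,interpolation=cv2.INTER_CUBIC))
E
python3 - <<'E'
from h import *
a=eyes.read_camera("scene");b=eyes.read_camera("top")
crop(a,190,170,300,295,6*0.8,"pics/s1.png");crop(b,210,170,340,285,6*.85,"pics/t1.png")
print(proj(b,[[0,0,0],[.145,.556,.231],[.5,0,0]]),proj(a,[[0,0,0],[.145,.556,.231]]))
print(plane(b,[[270,225],[225,210],[310,243]],0.0))
E
```

```text
[[266.13439093 434.3873099 ]
 [-30.78153846 401.40982716]
 [261.22723898 221.88858045]] [[  -4.68125194  430.79166365]
 [-118.11338188  114.48922913]]
[[ 0.49161668 -0.02189833  0.        ]
 [ 0.53247164  0.0914776   0.        ]
 [ 0.44421778 -0.12033828  0.        ]]
```

View pics/s1.png

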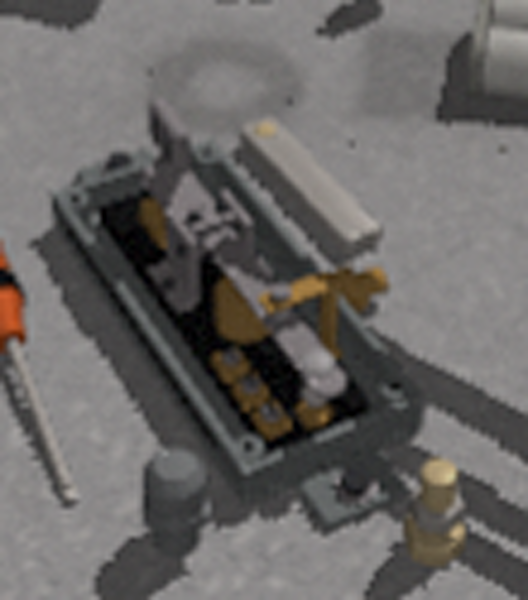

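View pics/t1.png

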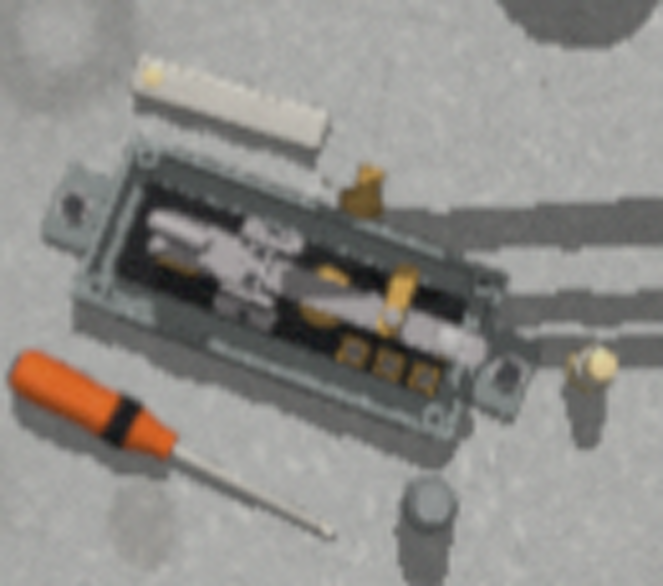

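```bash
python3 - <<'E'
from h import *
a=eyes.read_camera("scene");b=eyes.read_camera("top")
T=lambda p:[(p[0]+.5)/5.1-.5+210,(p[1]+.5)/5.1-.5+170]
S=lambda p:[(p[0]+.5)/4.8-.5+190,(p[1]+.5)/4.8-.5+170]
q=plane(b,[T(p) for p in[(143,140),(508,272),(455,437),(78,290)]],.022)
print(q,q.mean(0)); e=[np.linalg.norm(q[i]-q[(i+1)%4]) for i in range(4)];print(e)
for l in[(q[1]-q[0]),(q[2]-q[3])]: print(np.arctan2(l[1],l[0]))
ears=plane(b,[T((75,207)),T((507,375))],.008); l=ears[1]-ears[0];print(ears,ears.mean(0),np.linalg.norm(l),np.arctan2(l[1],l[0]))
qs=plane(a,[S(p) for p in[(252,483),(55,198),(425,400)]],.022);print("scene corners",qs)
print("pad top",plane(b,[T((455,338))],.05),"scene",plane(a,[S((322,368))],.05),tri(b,T((455,338)),a,S((322,368))))
print("screw top",plane(b,[T((175,220))],.08))
E
```

```text
[[ 0.56124364  0.05724526  0.022     ]
 [ 0.49222331 -0.11795483  0.022     ]
 [ 0.41444846 -0.08919994  0.022     ]
 [ 0.48849118  0.0895442   0.022     ]] [ 0.48910165 -0.01509133  0.022     ]
[np.float64(0.1883052778819389), np.float64(0.0829202683777568), np.float64(0.19347298169612173), np.float64(0.07959988507891873)]
-1.946077563737838
-1.9635167508316633
[[ 0.53091654  0.09236291  0.008     ]
 [ 0.44362517 -0.1168829   0.008     ]] [ 0.48727085 -0.01226     0.008     ] 0.2267236047113228 -1.9660174490365818
scene corners [[ 0.41093469 -0.09418918  0.022     ]
 [ 0.48520928  0.08694415  0.022     ]
 [ 0.49056695 -0.12157299  0.022     ]]
pad top [[ 0.45946023 -0.08847912  0.05      ]] scene [[ 0.45621851 -0.0932652   0.05      ]] (array([ 0.46025291, -0.08947821,  0.04417278]), np.float64(0.0012287419292389043))
screw top [[0.51380621 0.03884726 0.08      ]]
```

Emit:
carry_out --series '[{"hand":0,"dx":-3.4,"dy":2.9,"dz":0,"turn":0.1},{"hand":0,"dx":-6.8,"dy":5.8,"dz":0,"turn":0.21},{"hand":0,"dx":-10.2,"dy":8.7,"dz":0,"turn":0.32},{"hand":0,"dx":-13.6,"dy":11.6,"dz":0,"turn":0.43},{"hand":0,"dx":-17,"dy":14.5,"dz":0,"turn":0.54},{"hand":0,"dx":-20.4,"dy":17.4,"dz":0,"turn":0.65},{"hand":0,"dx":-23.8,"dy":20.3,"dz":0,"turn":0.76},{"hand":0,"dx":-27.2,"dy":23.2,"dz":0,"turn":0.85}]' --force 60

```text
time_s: 1.3
eef_pos: [0.3012, 0.2334, 0.2314]
ee_rot: [0.973, 0.229, 0.0, 0.0]
force: [1.3, -0.2, 0.7]
finger_gap: 0.001
```

```bash
cat >> h.py <<'E'
def go(x,y,z,psi):
    "shift along tool axes (cm) and turn to reach world pose from measured pose"
    s=status.get_state(); p=s["eef_pos"]; q=s["ee_rot"]
    from scipy.spatial.transform import Rotation as R
    M=R.from_quat(q).as_matrix(); cur=np.arctan2(M[1,0],M[0,0])
    t=-(psi-cur); t=(t+np.pi)%(2*np.pi)-np.pi
    print("t",s["time_s"],"pos",p.round(4),"psi",round(cur,4),"tilt",M[:2,2].round(4),"F",s["force"].round(2),"gap",round(s["finger_gap"],3),"j",s["joints"].round(3))
    print("d cm",(M.T@(np.array([x,y,z])-p)*100).round(2),"turn",round(t,3))
E
python3 -c "
from h import *
go(.458,-.0897,.231,-.384)"
```

```text
t 1.3 pos [0.3012 0.2334 0.2314] psi 0.463 tilt [0.0005 0.0001] F [ 1.32 -0.25  0.66] gap 0.001 j [ 0.456 -0.269  1.833 -0.     1.577 -0.007]
d cm [-0.4  35.91  0.05] turn 0.847
```

Emit:
carry_out --series '[{"hand":0,"dx":0,"dy":4.5,"dz":0,"turn":0.1},{"hand":0,"dx":-0.1,"dy":9,"dz":0,"turn":0.21},{"hand":0,"dx":-0.1,"dy":13.5,"dz":2,"turn":0.32},{"hand":0,"dx":-0.2,"dy":18,"dz":4,"turn":0.43},{"hand":0,"dx":-0.2,"dy":22.5,"dz":6,"turn":0.54},{"hand":0,"dx":-0.3,"dy":27,"dz":8,"turn":0.65},{"hand":0,"dx":-0.4,"dy":31.5,"dz":10,"turn":0.76},{"hand":0,"dx":-0.4,"dy":35.9,"dz":11,"turn":0.847}]'

```text
time_s: 2.3
eef_pos: [0.4587, -0.0893, 0.1203]
ee_rot: [0.982, -0.191, -0.0, -0.0]
force: [1.3, 1.0, 0.9]
finger_gap: 0.003
```

```bash
python3 -c "
from h import *
go(.458,-.0897,.056,-.384)
a=eyes.read_camera('scene');b=eyes.read_camera('top')
crop(a,190,170,300,295,4.8,'pics/s2.png');crop(b,210,170,340,285,5.1,'pics/t2.png')"
```

```text
t 2.3 pos [ 0.4587 -0.0893  0.1203] psi -0.3847 tilt [-0.0008  0.0003] F [1.29 0.99 0.9 ] gap 0.003 j [-0.357 -0.008  1.836 -0.     1.314  0.027]
d cm [-0.04  0.07  6.43] turn -0.001
```

View pics/s2.png

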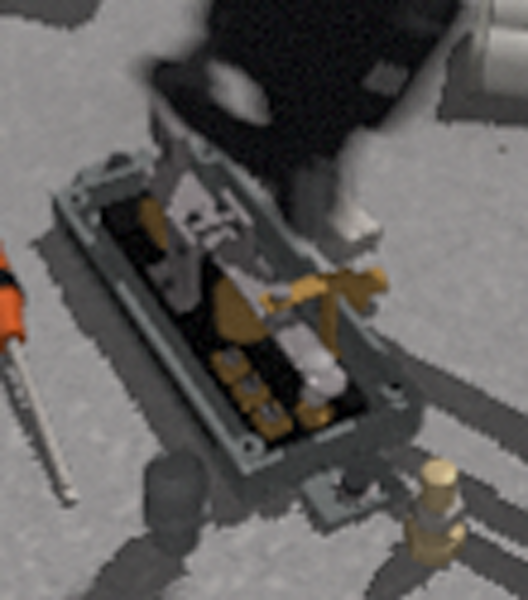

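View pics/t2.png

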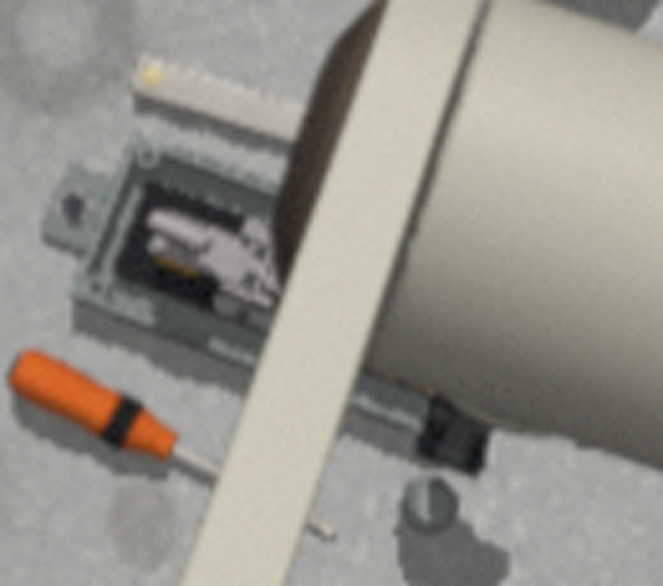

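Emit:
carry_out --series '[{"hand":0,"dx":-0.04,"dy":0.07,"dz":1.5,"turn":0},{"hand":0,"dx":-0.04,"dy":0.07,"dz":3,"turn":0},{"hand":0,"dx":-0.04,"dy":0.07,"dz":4.5,"turn":0},{"hand":0,"dx":-0.04,"dy":0.07,"dz":6,"turn":0},{"hand":0,"dx":-0.04,"dy":0.07,"dz":6.4,"turn":0},{"hand":0,"dx":-0.04,"dy":0.07,"dz":6.4,"turn":0},{"hand":0,"dx":-0.04,"dy":0.07,"dz":6.4,"turn":0},{"hand":0,"dx":-0.04,"dy":0.07,"dz":6.4,"turn":0}]'

```text
time_s: 3.4
eef_pos: [0.4582, -0.0884, 0.0577]
ee_rot: [0.982, -0.189, 0.0, 0.0]
force: [-0.3, -0.4, -0.1]
finger_gap: -0.001
```

```bash
cat >> h.py <<'E'
def rd(n=5,cam="top"):
    F=[];Z=[]
    for i in range(n):
        s=status.get_state();F.append(s["force"]);Z.append(s["eef_pos"])
        if i<n-1: eyes.read_camera(cam)
    F=np.array(F); print("t",s["time_s"],"F",F.mean(0).round(3),"sd",F.std(0).round(3),"Fz",F[:,2].round(2),"z",np.mean(Z,0).round(5))
E
python3 -c "
from h import *
rd()
a=eyes.read_camera('scene')
crop(a,190,170,300,295,4.8,'pics/s3.png')"
```

```text
t 3.6 F [ 0.021 -0.038 -0.041] sd [0.221 0.481 0.606] Fz [-0.11 -0.26 -0.76 -0.16  1.08] z [ 0.45813 -0.08839  0.0576 ]
```

View pics/s3.png

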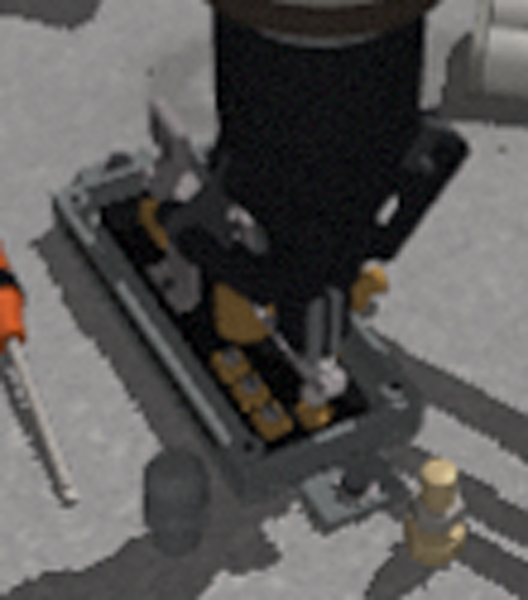

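```bash
python3 -c "
from h import *
a=eyes.read_camera('scene')
s=status.get_state();p=s['eef_pos']
uv=proj(a,[p,[p[0],p[1],.05],[.458,-.0897,.05]]);print((uv-[190,170]+.5)*4.8-.5)
crop(a,240,215,275,260,13,'pics/s4.png')"
```

```text
[[315.49529529 347.00434999]
 [315.16389345 359.92521876]
 [317.78391414 361.47536812]]
```

View pics/s4.png

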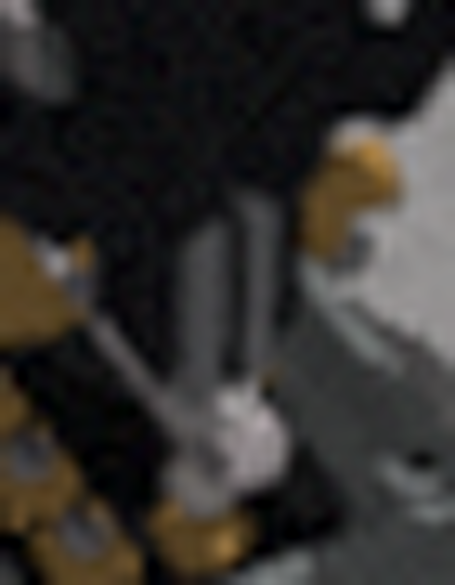

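Emit:
carry_out --series '[{"hand":0,"dx":0,"dy":0.1,"dz":0.2,"turn":0},{"hand":0,"dx":0,"dy":0.1,"dz":0.4,"turn":0},{"hand":0,"dx":0,"dy":0.1,"dz":0.6,"turn":0},{"hand":0,"dx":0,"dy":0.1,"dz":0.8,"turn":0},{"hand":0,"dx":0,"dy":0.1,"dz":1.0,"turn":0},{"hand":0,"dx":0,"dy":0.1,"dz":1.0,"turn":0},{"hand":0,"dx":0,"dy":0.1,"dz":1.0,"turn":0},{"hand":0,"dx":0,"dy":0.1,"dz":1.0,"turn":0}]'

```text
time_s: 4.7
eef_pos: [0.4577, -0.0893, 0.0475]
ee_rot: [0.982, -0.189, 0.0, 0.0]
force: [0.4, -0.7, 4.6]
finger_gap: -0.003
```

```bash
python3 -c "
from h import *
rd(12)"
```

```text
t 5.25 F [-0.119 -0.462  4.635] sd [0.568 0.55  0.369] Fz [4.58 4.33 4.12 4.25 4.79 5.16 4.87 4.41 4.8  5.14 5.04 4.11] z [ 0.45764 -0.08928  0.04737]
```

Emit:
carry_out --series '[{"hand":0,"dz":0.1},{"hand":0,"dz":0.2},{"hand":0,"dz":0.3},{"hand":0,"dz":0.4},{"hand":0,"dz":0.48},{"hand":0,"dz":0.48},{"hand":0,"dz":0.48},{"hand":0,"dz":0.48}]'

```text
schema error: expected keys hand, dx, dy, dz, turn
```

```bash
python3 -c "
from h import *
rd(12)"
```

```text
t 5.8 F [-0.399 -0.762  4.486] sd [0.432 0.564 0.514] Fz [4.11 5.29 4.44 4.68 3.93 5.72 4.43 4.62 4.29 4.05 4.17 4.08] z [ 0.4576  -0.08926  0.04731]
```

Emit:
carry_out --series '[{"hand":0,"dx":0,"dy":0,"dz":0.1,"turn":0},{"hand":0,"dx":0,"dy":0,"dz":0.2,"turn":0},{"hand":0,"dx":0,"dy":0,"dz":0.3,"turn":0},{"hand":0,"dx":0,"dy":0,"dz":0.4,"turn":0},{"hand":0,"dx":0,"dy":0,"dz":0.48,"turn":0},{"hand":0,"dx":0,"dy":0,"dz":0.48,"turn":0},{"hand":0,"dx":0,"dy":0,"dz":0.48,"turn":0},{"hand":0,"dx":0,"dy":0,"dz":0.48,"turn":0}]'

```text
time_s: 6.8
eef_pos: [0.4577, -0.0893, 0.0426]
ee_rot: [0.982, -0.189, 0.0, 0.0]
force: [-0.3, -0.2, 6.1]
finger_gap: -0.005
```

```bash
python3 -c "
from h import *
rd(16)"
```

```text
t 7.55 F [-0.456 -0.505  5.88 ] sd [0.345 0.466 0.464] Fz [6.09 5.87 5.47 6.26 5.89 5.97 5.52 5.83 6.   7.07 4.9  5.45 5.46 6.13
 6.25 5.9 ] z [ 0.45767 -0.08926  0.04254]
```

Emit:
carry_out --series '[{"hand":0,"dx":0,"dy":0,"dz":0.04,"turn":0},{"hand":0,"dx":0,"dy":0,"dz":0.08,"turn":0},{"hand":0,"dx":0,"dy":0,"dz":0.12,"turn":0},{"hand":0,"dx":0,"dy":0,"dz":0.16,"turn":0},{"hand":0,"dx":0,"dy":0,"dz":0.16,"turn":0},{"hand":0,"dx":0,"dy":0,"dz":0.16,"turn":0},{"hand":0,"dx":0,"dy":0,"dz":0.16,"turn":0},{"hand":0,"dx":0,"dy":0,"dz":0.16,"turn":0}]'

```text
time_s: 8.55
eef_pos: [0.4577, -0.0893, 0.041]
ee_rot: [0.982, -0.189, 0.0, 0.0]
force: [-0.3, 0.1, 7.3]
finger_gap: 0.001
```

```bash
python3 -c "
from h import *
rd(12)"
```

```text
t 9.1 F [-0.503  0.166  7.335] sd [0.349 0.245 0.46 ] Fz [7.31 7.42 6.67 6.9  7.84 7.33 7.61 6.66 7.97 6.76 7.8  7.75] z [ 0.45774 -0.08925  0.04103]
```

Emit:
carry_out --series '[{"hand":0,"dx":0,"dy":0,"dz":0.02,"turn":0},{"hand":0,"dx":0,"dy":0,"dz":0.04,"turn":0},{"hand":0,"dx":0,"dy":0,"dz":0.05,"turn":0},{"hand":0,"dx":0,"dy":0,"dz":0.05,"turn":0},{"hand":0,"dx":0,"dy":0,"dz":0.05,"turn":0},{"hand":0,"dx":0,"dy":0,"dz":0.05,"turn":0},{"hand":0,"dx":0,"dy":0,"dz":0.05,"turn":0},{"hand":0,"dx":0,"dy":0,"dz":0.05,"turn":0}]'

```text
time_s: 10.1
eef_pos: [0.4579, -0.0893, 0.0407]
ee_rot: [0.982, -0.189, 0.0, 0.0]
force: [-0.4, 0.9, 10.9]
finger_gap: 0.0
```

```bash
python3 -c "
from h import *
rd(12)"
```

```text
t 10.65 F [-1.051  0.475 10.623] sd [0.394 0.449 0.567] Fz [10.95 10.25 11.36 10.07 11.73 10.87 11.18 10.03  9.8  10.37 10.5  10.38] z [ 0.45784 -0.08928  0.04073]
```

Emit:
carry_out --series '[{"hand":0,"dx":0,"dy":0,"dz":-1,"turn":0},{"hand":0,"dx":0,"dy":0,"dz":-3,"turn":0},{"hand":0,"dx":0,"dy":0,"dz":-5,"turn":0},{"hand":0,"dx":0,"dy":0,"dz":-7,"turn":0},{"hand":0,"dx":0,"dy":0,"dz":-8,"turn":0},{"hand":0,"dx":0,"dy":0,"dz":-8,"turn":0},{"hand":0,"dx":0,"dy":0,"dz":-8,"turn":0},{"hand":0,"dx":0,"dy":0,"dz":-8,"turn":0}]'

```text
time_s: 11.65
eef_pos: [0.4573, -0.0891, 0.1197]
ee_rot: [0.982, -0.189, -0.001, -0.0]
force: [-0.2, 0.5, -0.4]
finger_gap: -0.004
```

```bash
python3 -c "
from h import *
rd(16)
a=eyes.read_camera('scene');b=eyes.read_camera('top')
crop(a,195,175,260,235,10,'pics/s5.png');crop(b,225,190,285,240,10,'pics/t5.png')
go(.5084,.0345,.12,-.384)"
```

```text
t 12.4 F [ 0.196 -0.06  -0.022] sd [0.549 0.38  0.378] Fz [-0.37  0.38 -0.75 -0.31  0.05 -0.22  0.16 -0.34 -0.02  0.15 -0.49  0.57
 -0.11 -0.11  0.51  0.54] z [ 0.45755 -0.08923  0.12025]
t 12.5 pos [ 0.4576 -0.0892  0.1204] psi -0.381 tilt [-0.     -0.0001] F [-0.06  0.37 -0.24] gap 0.001 j [-0.358 -0.011  1.839 -0.     1.314  0.023]
d cm [  0.11 -13.38   0.04] turn 0.003
```

View pics/s5.png

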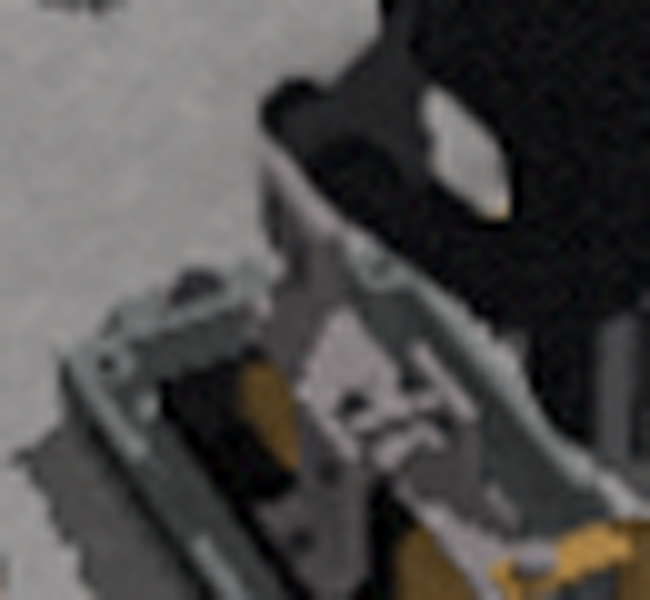

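View pics/t5.png

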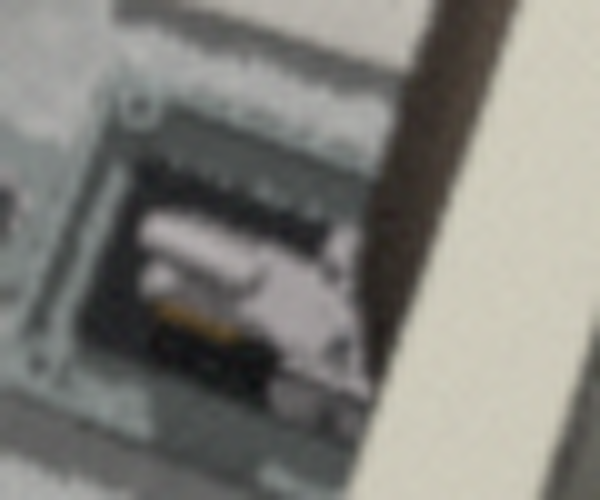

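```bash
python3 -c "
from h import *
b=eyes.read_camera('top')
f=lambda u,v:[(u+.5)/10-.5+225,(v+.5)/10-.5+190]
p=plane(b,[f(140,225),f(262,270),f(202,247),f(135,218),f(265,280)],.082);print(p);d=p[1]-p[0];print(np.linalg.norm(d),np.arctan2(d[1],d[0]))
"
```

```text
[[0.51543377 0.05110625 0.082     ]
 [0.50432162 0.02310815 0.082     ]
 [0.5099804  0.03685119 0.082     ]
 [0.51709054 0.05224368 0.082     ]
 [0.50199291 0.02245987 0.082     ]]
0.030122636457006163 -1.9486182789868154
```

Emit:
carry_out --series '[{"hand":3,"dx":0,"dy":-2.5,"dz":0,"turn":0},{"hand":3,"dx":0,"dy":-5,"dz":0,"turn":0},{"hand":3,"dx":0.1,"dy":-7.5,"dz":0,"turn":0},{"hand":3,"dx":0.1,"dy":-10,"dz":0,"turn":0},{"hand":3,"dx":0.1,"dy":-12.5,"dz":0,"turn":0},{"hand":3,"dx":0.1,"dy":-13.5,"dz":0,"turn":0},{"hand":3,"dx":0.1,"dy":-13.5,"dz":0,"turn":0},{"hand":3,"dx":0.1,"dy":-13.5,"dz":0,"turn":0}]' --force 50

```text
time_s: 13.55
eef_pos: [0.5085, 0.0351, 0.1204]
ee_rot: [0.982, -0.19, -0.0, 0.0]
force: [-0.2, -0.3, 0.2]
finger_gap: 0.353
```

```bash
python3 -c "
from h import *
a=eyes.read_camera('scene')
crop(a,195,145,275,220,7.5,'pics/s6.png')
go(.509,.036,.0585,-.379)"
```

```text
t 13.6 pos [0.5085 0.0351 0.1204] psi -0.3816 tilt [-0.0002 -0.0002] F [-0.4  -0.25  0.47] gap 0.354 j [-0.082  0.08   1.745 -0.     1.317  0.299]
d cm [ 0.01 -0.11  6.19] turn -0.003
```

View pics/s6.png

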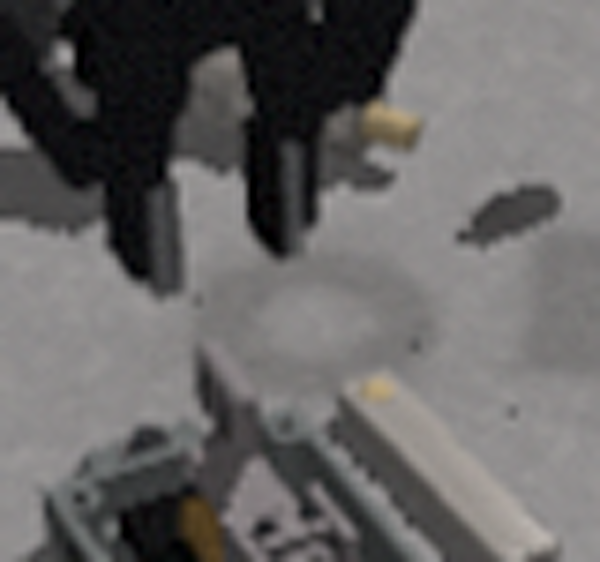

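Emit:
carry_out --series '[{"hand":3,"dx":0,"dy":-0.1,"dz":1,"turn":0},{"hand":3,"dx":0,"dy":-0.1,"dz":2,"turn":0},{"hand":3,"dx":0,"dy":-0.1,"dz":3,"turn":0},{"hand":3,"dx":0,"dy":-0.1,"dz":4,"turn":0},{"hand":3,"dx":0,"dy":-0.1,"dz":5,"turn":0},{"hand":3,"dx":0,"dy":-0.1,"dz":6,"turn":0},{"hand":3,"dx":0,"dy":-0.1,"dz":6.1,"turn":0},{"hand":3,"dx":0,"dy":-0.1,"dz":6.1,"turn":0}]'

```text
time_s: 14.6
eef_pos: [0.5092, 0.0366, 0.0595]
ee_rot: [0.982, -0.189, 0.0, 0.0]
force: [0.6, -0.4, 0.6]
finger_gap: 0.353
```

```bash
python3 -c "
from h import *
a=eyes.read_camera('scene')
crop(a,195,145,275,220,7.5,'pics/s7.png')
go(.509,.036,.0585,-.379)"
```

```text
t 14.65 pos [0.5093 0.0366 0.0597] psi -0.381 tilt [ 0.0004 -0.0001] F [ 1.01  0.04 -0.12] gap 0.352 j [-0.079  0.142  1.81  -0.     1.189  0.302]
d cm [-0.01  0.07  0.12] turn -0.002
```

View pics/s7.png

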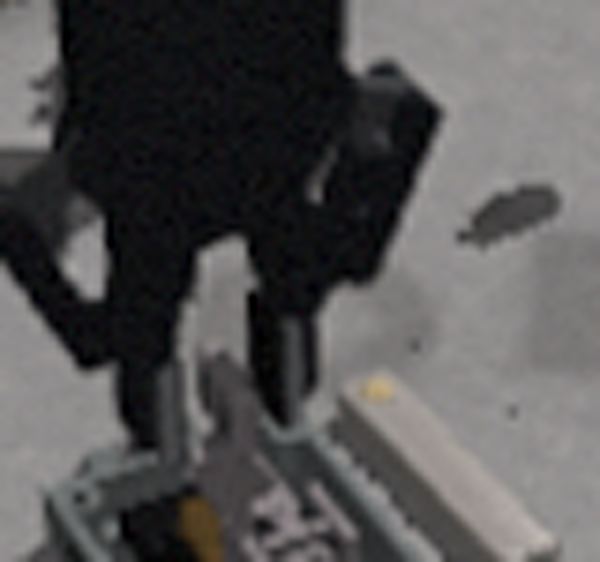

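Emit:
carry_out --series '[{"hand":0.5,"dx":0,"dy":0,"dz":0,"turn":0},{"hand":0.5,"dx":0,"dy":0,"dz":0,"turn":0},{"hand":0.5,"dx":0,"dy":0,"dz":0,"turn":0},{"hand":0.5,"dx":0,"dy":0,"dz":0,"turn":0},{"hand":0.5,"dx":0,"dy":0,"dz":0,"turn":0},{"hand":0.5,"dx":0,"dy":0,"dz":0,"turn":0},{"hand":0.5,"dx":0,"dy":0,"dz":0,"turn":0},{"hand":0.5,"dx":0,"dy":0,"dz":0,"turn":0}]' --force 60

```text
time_s: 15.65
eef_pos: [0.5116, 0.0359, 0.0603]
ee_rot: [0.982, -0.189, 0.003, 0.0]
force: [19.5, -5.8, -9.6]
finger_gap: 0.091
```

```bash
python3 -c "
from h import *
go(.509,.036,.0585,-.379); print(status.get_state()['moment'])"
```

```text
t 15.65 pos [0.5116 0.0359 0.0603] psi -0.3813 tilt [ 0.0057 -0.0013] F [19.48 -5.8  -9.57] gap 0.091 j [-8.000e-02  1.420e-01  1.809e+00 -1.000e-03  1.185e+00  3.020e-01]
d cm [-0.24  0.09  0.18] turn -0.002
[-8.42479244e-01 -2.93581375e+00 -2.03869194e-03]
```

Emit:
carry_out --series '[{"hand":0.5,"dx":0.1,"dy":0,"dz":0,"turn":0},{"hand":0.5,"dx":0.2,"dy":0,"dz":0,"turn":0},{"hand":0.5,"dx":0.25,"dy":0,"dz":0,"turn":0},{"hand":0.5,"dx":0.25,"dy":0,"dz":0,"turn":0},{"hand":0.5,"dx":0.25,"dy":0,"dz":0,"turn":0},{"hand":0.5,"dx":0.25,"dy":0,"dz":0,"turn":0},{"hand":0.5,"dx":0.25,"dy":0,"dz":0,"turn":0},{"hand":0.5,"dx":0.25,"dy":0,"dz":0,"turn":0}]'

```text
time_s: 16.65
eef_pos: [0.5118, 0.0358, 0.0602]
ee_rot: [0.982, -0.189, 0.001, -0.0]
force: [-1.1, 0.9, 8.0]
finger_gap: 0.09
```

```bash
python3 -c "
from h import *
go(.509,.036,.0585,-.379); print(status.get_state()['moment'])"
```

```text
t 16.65 pos [0.5118 0.0358 0.0602] psi -0.381 tilt [0.0011 0.    ] F [-1.08  0.93  7.99] gap 0.09 j [-0.081  0.145  1.805  0.     1.19   0.3  ]
d cm [-0.27  0.08  0.17] turn -0.002
[ 0.17614063  0.38379092 -0.01550677]
```

Emit:
carry_out --series '[{"hand":0.5,"dx":0,"dy":0,"dz":-0.08,"turn":0.07},{"hand":0.5,"dx":0,"dy":0,"dz":-0.08,"turn":0.15},{"hand":0.5,"dx":0,"dy":0,"dz":-0.08,"turn":0.23},{"hand":0.5,"dx":0,"dy":0,"dz":-0.08,"turn":0.31},{"hand":0.5,"dx":0,"dy":0,"dz":-0.08,"turn":0.39},{"hand":0.5,"dx":0,"dy":0,"dz":-0.08,"turn":0.47},{"hand":0.5,"dx":0,"dy":0,"dz":-0.08,"turn":0.47},{"hand":0.5,"dx":0,"dy":0,"dz":-0.08,"turn":0.47}]'

```text
time_s: 17.65
eef_pos: [0.512, 0.0358, 0.0603]
ee_rot: [0.911, -0.413, 0.001, -0.0]
force: [6.6, 0.3, -4.5]
finger_gap: 0.093
```

```bash
python3 -c "
from h import *
go(.509,.036,.0585,-.379); print(status.get_state()['moment'])
a=eyes.read_camera('scene')
crop(a,195,145,275,220,7.5,'pics/s8.png')"
```

```text
t 17.65 pos [0.512  0.0358 0.0603] psi -0.8512 tilt [0.0012 0.0002] F [ 6.58  0.33 -4.51] gap 0.093 j [-0.081  0.145  1.805  0.     1.19   0.771]
d cm [-0.21  0.21  0.18] turn -0.472
[ 0.26493866 -0.95692726 -0.02870289]
```

View pics/s8.png

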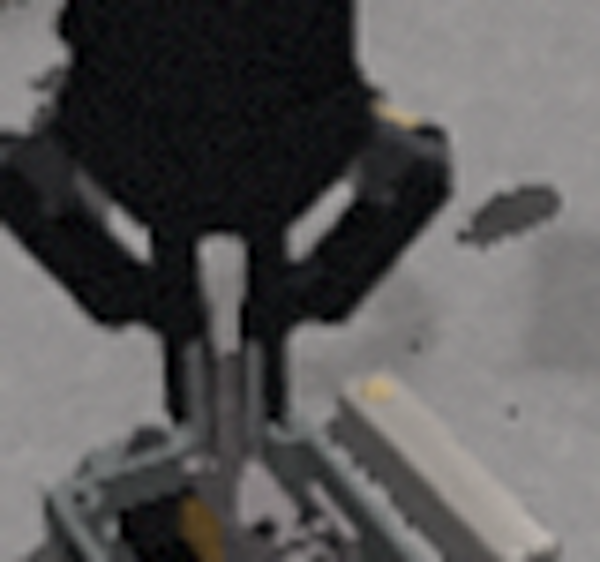

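Emit:
carry_out --series '[{"hand":3,"dx":0,"dy":0,"dz":0,"turn":0},{"hand":3,"dx":0,"dy":0,"dz":0,"turn":0},{"hand":3,"dx":0,"dy":0,"dz":0,"turn":0},{"hand":3,"dx":0,"dy":0,"dz":-1,"turn":0},{"hand":3,"dx":0,"dy":0,"dz":-2.5,"turn":0},{"hand":3,"dx":0,"dy":0,"dz":-4,"turn":0},{"hand":3,"dx":0,"dy":0,"dz":-5.5,"turn":0},{"hand":3,"dx":0,"dy":0,"dz":-6,"turn":0}]'

```text
time_s: 18.7
eef_pos: [0.5119, 0.0357, 0.1216]
ee_rot: [0.911, -0.413, 0.001, -0.0]
force: [0.1, 0.8, -0.2]
finger_gap: 0.347
```

```bash
python3 -c "
from h import *
go(.459,-.0904,.12,-.381)
a=eyes.read_camera('scene')
crop(a,195,145,275,220,7.5,'pics/s9.png')"
```

```text
t 18.7 pos [0.5119 0.0357 0.1216] psi -0.851 tilt [ 0.0017 -0.0002] F [ 0.13  0.76 -0.24] gap 0.347 j [-0.081  0.085  1.737 -0.     1.318  0.77 ]
d cm [ 5.99 12.29  0.16] turn -0.47
```

View pics/s9.png

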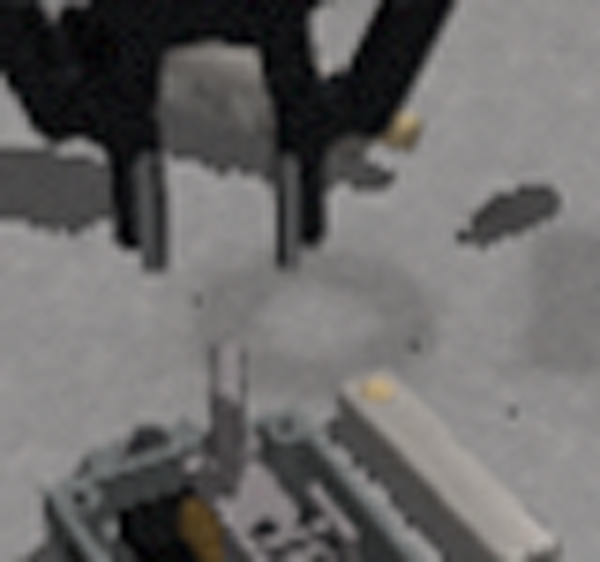

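Emit:
carry_out --series '[{"hand":0,"dx":1,"dy":2,"dz":0,"turn":-0.08},{"hand":0,"dx":2,"dy":4,"dz":0,"turn":-0.16},{"hand":0,"dx":3,"dy":6,"dz":0,"turn":-0.24},{"hand":0,"dx":4,"dy":8.2,"dz":0,"turn":-0.32},{"hand":0,"dx":5,"dy":10.2,"dz":1,"turn":-0.4},{"hand":0,"dx":6,"dy":12.3,"dz":2.5,"turn":-0.47},{"hand":0,"dx":6,"dy":12.3,"dz":4,"turn":-0.47},{"hand":0,"dx":6,"dy":12.3,"dz":5.5,"turn":-0.47}]'

```text
time_s: 19.75
eef_pos: [0.4585, -0.0902, 0.0643]
ee_rot: [0.982, -0.19, -0.0, -0.0]
force: [0.1, -0.7, -0.3]
finger_gap: -0.002
```

```bash
python3 -c "
from h import *
go(.459,-.0904,.0415,-.381)
a=eyes.read_camera('scene')
crop(a,235,210,280,265,10,'pics/s10.png')"
```

```text
t 19.75 pos [ 0.4585 -0.0902  0.0643] psi -0.3824 tilt [-0.0002  0.0002] F [ 0.14 -0.65 -0.3 ] gap -0.002 j [-0.359  0.049  1.902  0.     1.191  0.023]
d cm [ 0.05 -0.    2.28] turn -0.001
```

View pics/s10.png

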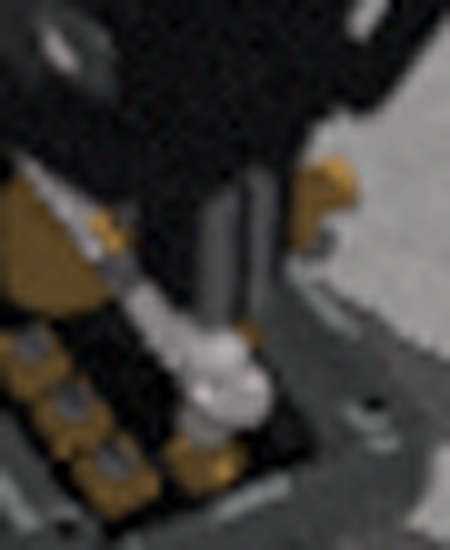

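Emit:
carry_out --series '[{"hand":0,"dx":0.05,"dy":0,"dz":0.5,"turn":0},{"hand":0,"dx":0.05,"dy":0,"dz":1,"turn":0},{"hand":0,"dx":0.05,"dy":0,"dz":1.3,"turn":0},{"hand":0,"dx":0.05,"dy":0,"dz":1.6,"turn":0},{"hand":0,"dx":0.05,"dy":0,"dz":1.8,"turn":0},{"hand":0,"dx":0.05,"dy":0,"dz":1.9,"turn":0},{"hand":0,"dx":0.05,"dy":0,"dz":1.9,"turn":0},{"hand":0,"dx":0.05,"dy":0,"dz":1.9,"turn":0}]'

```text
time_s: 20.8
eef_pos: [0.4594, -0.0909, 0.0467]
ee_rot: [0.982, -0.189, 0.001, 0.0]
force: [-0.9, -0.3, 6.4]
finger_gap: 0.003
```

```bash
python3 -c "
from h import *
rd(20)"
```

```text
t 21.75 F [-0.206 -0.028  6.127] sd [0.404 0.593 0.525] Fz [6.37 6.57 5.82 5.03 6.5  5.01 7.   6.4  6.06 6.86 5.97 5.69 6.6  6.11
 6.72 6.06 6.35 5.79 5.97 5.66] z [ 0.45935 -0.09087  0.0467 ]
```

Emit:
carry_out --series '[{"hand":0,"dx":0,"dy":0,"dz":0.1,"turn":0},{"hand":0,"dx":0,"dy":0,"dz":0.2,"turn":0},{"hand":0,"dx":0,"dy":0,"dz":0.3,"turn":0},{"hand":0,"dx":0,"dy":0,"dz":0.4,"turn":0},{"hand":0,"dx":0,"dy":0,"dz":0.5,"turn":0},{"hand":0,"dx":0,"dy":0,"dz":0.5,"turn":0},{"hand":0,"dx":0,"dy":0,"dz":0.5,"turn":0},{"hand":0,"dx":0,"dy":0,"dz":0.5,"turn":0}]'

```text
time_s: 22.75
eef_pos: [0.4595, -0.0909, 0.0418]
ee_rot: [0.982, -0.189, 0.001, 0.0]
force: [0.1, 0.6, 7.3]
finger_gap: 0.002
```

```bash
python3 -c "
from h import *
rd(30)"
```

```text
t 24.2 F [-0.139  0.754  7.796] sd [0.434 0.563 0.486] Fz [7.25 7.38 7.23 8.49 7.84 7.09 8.55 6.91 8.25 7.59 8.02 7.89 7.08 7.6
 7.83 8.27 7.91 7.93 7.57 8.45 7.2  7.94 8.69 7.78 6.94 7.98 8.39 7.86
 7.86 8.12] z [ 0.45946 -0.09085  0.04181]
```

Emit:
carry_out --series '[{"hand":0,"dx":0,"dy":0,"dz":0.03,"turn":0},{"hand":0,"dx":0,"dy":0,"dz":0.06,"turn":0},{"hand":0,"dx":0,"dy":0,"dz":0.09,"turn":0},{"hand":0,"dx":0,"dy":0,"dz":0.09,"turn":0},{"hand":0,"dx":0,"dy":0,"dz":0.09,"turn":0},{"hand":0,"dx":0,"dy":0,"dz":0.09,"turn":0},{"hand":0,"dx":0,"dy":0,"dz":0.09,"turn":0},{"hand":0,"dx":0,"dy":0,"dz":0.09,"turn":0}]'

```text
time_s: 25.2
eef_pos: [0.4595, -0.0909, 0.041]
ee_rot: [0.982, -0.189, 0.001, 0.0]
force: [0.2, 0.8, 8.6]
finger_gap: 0.001
```

```bash
python3 -c "
from h import *
rd(20)"
```

```text
t 26.15 F [-0.172  0.897  9.367] sd [0.501 0.344 0.465] Fz [ 8.63  9.74  9.47  9.33 10.91  9.54  9.55  9.2   9.49  9.3   9.23  9.47
  9.13  9.45  9.59  9.53  8.95  8.54  9.2   9.1 ] z [ 0.45953 -0.09085  0.04103]
```

Emit:
carry_out --series '[{"hand":0,"dx":0,"dy":0,"dz":0.02,"turn":0},{"hand":0,"dx":0,"dy":0,"dz":0.04,"turn":0},{"hand":0,"dx":0,"dy":0,"dz":0.04,"turn":0},{"hand":0,"dx":0,"dy":0,"dz":0.04,"turn":0},{"hand":0,"dx":0,"dy":0,"dz":0.04,"turn":0},{"hand":0,"dx":0,"dy":0,"dz":0.04,"turn":0},{"hand":0,"dx":0,"dy":0,"dz":0.04,"turn":0},{"hand":0,"dx":0,"dy":0,"dz":0.04,"turn":0}]'

```text
time_s: 27.15
eef_pos: [0.4596, -0.0909, 0.0408]
ee_rot: [0.982, -0.189, 0.001, 0.0]
force: [-1.6, 1.5, 11.9]
finger_gap: -0.003
```

```bash
python3 -c "
from h import *
rd(10)"
```

```text
t 27.6 F [-1.129  1.279 12.212] sd [0.342 0.405 0.415] Fz [11.89 12.06 11.98 12.52 11.61 13.12 12.5  12.44 11.84 12.17] z [ 0.4596  -0.09087  0.04079]
```

Emit:
carry_out --series '[{"hand":0,"dx":0,"dy":0,"dz":-0.3,"turn":0},{"hand":0,"dx":0,"dy":0,"dz":-0.8,"turn":0},{"hand":0,"dx":0,"dy":0,"dz":-1.5,"turn":0},{"hand":0,"dx":0,"dy":0,"dz":-3,"turn":0},{"hand":0,"dx":0,"dy":0,"dz":-5,"turn":0},{"hand":0,"dx":0,"dy":0,"dz":-7,"turn":0},{"hand":0,"dx":0,"dy":0,"dz":-8,"turn":0},{"hand":0,"dx":0,"dy":0,"dz":-8,"turn":0}]'

```text
time_s: 28.6
eef_pos: [0.4592, -0.0908, 0.1205]
ee_rot: [0.982, -0.189, 0.001, 0.0]
force: [0.1, -0.3, -0.9]
finger_gap: -0.004
```

```bash
python3 -c "
from h import *
rd(20)
a=eyes.read_camera('scene')
crop(a,170,140,310,295,3.8,'pics/s11.png')"
```

```text
t 29.55 F [ 0.085 -0.077 -0.068] sd [0.568 0.434 0.596] Fz [-0.91  0.13  0.15 -0.56  0.39  0.2  -0.42 -0.2   0.24 -0.12 -0.71 -0.6
 -0.19  0.35  0.46  1.41 -0.03 -1.47  0.14  0.4 ] z [ 0.45887 -0.09066  0.11972]
```

View pics/s11.png

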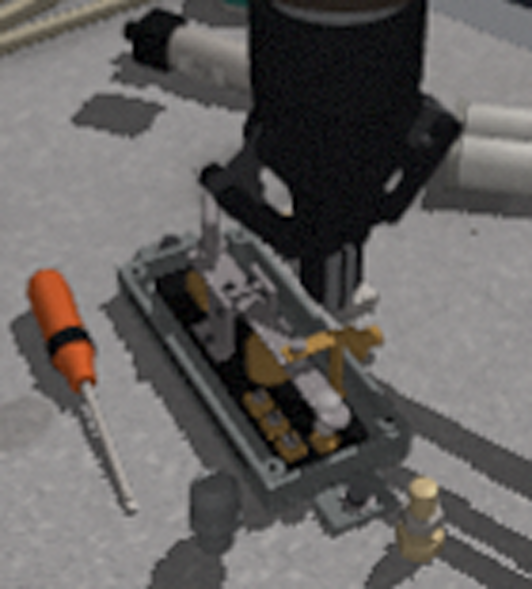

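```bash
python3 -c "
from station import ticket
print(ticket.sign_off())"
```

```text
the job is handed in; nothing more can be done
None
```

The contact blade is set to about 8 N at the stop, and I pressed it there again to prove it before handing the job in.

- **First press:** the tip took about 6.3 N at landing, with the pad at about 41.1 mm, so it was slack by about 1.7 N.
- **Screw:** I gripped the paddle head and turned it 0.47 rad clockwise. My first closing was about 2.4 mm off the paddle's centre, which put about 20 N sideways on the arm. I shifted the arm to relieve it before turning.
- **Proof press:** the force was 7.8 N at 41.8 mm and then climbed steeply at the stop, to 9.4 N at 41.03 mm. That gives about 7.9–8.0 N at landing.
- **Disagreement between readings:** the reading higher up, at 46.7 mm, on its own gave about 7.7 N. The one nearer the stop gave about 8.0 N, and I trusted it more. The difference is a little more than the force sensor's noise would explain.
- **Limits:** the highest force I read on the blade was about 13 N (12.2 N average), during the deepest push of the proof press. The job took about 29.6 s.
- **Final state:** the arm is raised clear and reads about zero force. In the last picture the screwdriver, gland and union lie where they were; the feeler gauge was mostly hidden behind the gripper, and the transmitter was only partly in view and I did not compare it with the first picture.

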